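# Load capacitors into the graded test fixture, stripes to the reader

### The arm

A 7-joint arm with a two-finger parallel gripper is mounted at the origin on the work surface. World frame = base frame: x ahead of the robot, y to its left, z up, the work surface at z = 0. Lengths are in m, angles in rad, forces in N, time in s.
With the tool pointing down it reaches from about 0.425 to 0.925 m from the base axis. Payload 6.8 kg.
Tool frame: the origin (TCP) lies at the very end of the fingers, on their centre line; the grasp point (between the pads) lies 19 mm behind it; z points along the fingers, x is the direction in which the jaws open and shut, and the axes are right-handed (so a half turn about z gives the same grasp; the last joint's range is limited). The gripper opens to 85 mm and grips with 20 to 120 N. Pads are 22 mm wide; open, the fingers measure 114 mm over their backs; the gripper's body (76 mm by 85 mm) begins 54 mm behind the grasp point. The pads swing forward as they close: fully open they stand 13 mm farther back than shut.
Start: joints at [1.032, 0.477, 0.022, 1.555, -0.011, 1.109, -0.083], TCP at [0.282, -0.613, 0.231] pointing down, gripper open.
Joint ranges: [-2.96, 2.96], [-0.34, 2.1], [-1.41, 1.46], [0.24, 2.44], [-1.37, 4.51], [0.17, 1.92], [-2.96, 2.96]. Speed limits (rad/s): [2.39, 2.39, 3.14, 3.14, 3.14, 3.14, 3.14].

### API

Orientations are given as a rotation vector (axis times angle).
In Python, from bench import * gives the robot as it stands.
- The arm moves only by the tool servo_tool, never from a script. Its argument "increments" is one flat list of numbers, 7 for each row, row after row: the shift along the tool's x, y, z in mm, then the turn, a rotation vector about the tool's x, y, z in rad, then the finger opening in mm, from 0 to 85.4. In form: [tx, ty, tz, wx, wy, wz, fingers, tx, ty, tz, wx, wy, wz, fingers, ...]. A call has exactly 8 rows; each row shifts and turns the commanded pose from where the row before left it, along the tool's axes as they then stand; what a row does not reach is not made up. A row lasts 1/8 s, in which the tool goes at most 62.5 mm and 10.7 degrees, less where a joint would pass 70% of its speed; a pose out of reach is approached as far as the arm can. A call is refused whole if a number of a shift passes 62.5 or a number of a turn 0.188, either way. A call with a gripper value outside its range is refused whole. The fingers move at their own pace and stop on an object; "squeeze" is the grip in N (left out, the last holds). Time passes only in rows, so rows that do not move let the fingers close, or fill a call up. It gives the time, the measured TCP pose, the force and the opening at its end, in the units of the state.
- get_obs(): the state, without advancing time (a new reading comes with each control period).
- grab_frame(name): name is "scene" or "top" or "wrist"; returns (picture, depth): 400x640x3 uint8, red, green, blue; 400x640 float32, m along the optical axis (not along the pixel's ray), 0 where there is no reading.
- calibration(name): a dict with "fx", "fy", "cx", "cy" (pixels), "eye" and "orientation" of the camera in the world; the wrist camera has in their place "T_tool_cam" (4x4, takes a point from camera to tool coordinates, whose origin is the TCP and whose axes are the tool frame's). Camera axes: x right, y up, looking along -z (the intrinsics and any distortion apply to the point x, -y, -z); pixel columns grow to the right and rows downward; lengths in m; the calibration is good to about 2 mm. A picture is of the moment at which its call begins: read the wrist's pose just before it. calibration takes no time and is no camera call.
- hand_in(): hands the job in, once; it reports no verdict.
The state is a dict: "clock": time; "joints": joint angles; "qvel": joint speeds; "tau": joint torques, N m; "tcp_pos": TCP position; "orientation": TCP orientation; "contact_force": force on the tool from outside, world axes, zero at the start; "moment": the same for the moment, N m; "grip_width": finger opening in m.
Only numpy, scipy, OpenCV 4.12 (cv2) and the standard library are available. Lean on these libraries where they do the work, as an engineer would, in place of code of your own. Each camera call takes 0.05 s, during which the arm holds its last target.

### The job

Load the two blue capacitors into the test fixture: lower each upright, without dropping it, into the nest of the graded row that matches its diameter, all the way to the bottom, with its white stripe facing squarely towards the black reader bar. Leave the grey capacitor seated where it is and don't tip the capacitors over or disturb the other things on the bench.

Things in the scene. Friction and masses are not known exactly. Their poses are not given: they have to be found in the camera images.
- cap36_mid (a point): centre (half-way up, on the axis) of a loose can capacitor standing on the bench with a BLUE sleeve, diameter 36 mm, height 105 mm, foot edge rounded 2 mm, about 160 g (varies). z is its axis, up; +x points to its polarity stripe: a 10 mm wide white stripe down one side, continued as a white radial line on the black top. Two brass terminals stand 5 mm above the top (look only).
- cap36_stripe (a point): point on the white stripe of the 36 mm capacitor, half-way up, 18 mm from its axis along +x
- cap48_mid (a point): centre (half-way up, on the axis) of a loose can capacitor standing on the bench with a BLUE sleeve, diameter 48 mm, height 120 mm, foot edge rounded 2 mm, about 300 g (varies). z is its axis, up; +x points to its polarity stripe: a 10 mm wide white stripe down one side, continued as a white radial line on the black top. Two brass terminals stand 5 mm above the top (look only).
- cap48_stripe (a point): point on the white stripe of the 48 mm capacitor, half-way up, 24 mm from its axis along +x
- cap42_mid (a point): centre of a GREY can capacitor, 42 mm diameter, 108 mm tall, already seated in the middle nest (its top 120 mm above the bench); it must stay there
- cap42: the same grey capacitor; origin at the centre of its underside, z up
- cap36: the blue 36 mm capacitor again; origin at the centre of its underside, z up, +x to the stripe
- cap48: the blue 48 mm capacitor again; origin at the centre of its underside, z up, +x to the stripe
- fixture: fixed test fixture, place and yaw vary: aluminium block 90 (x) x 330 (y) x 42 mm high, origin at the centre of its underside; five round nests in a row at y = -128, -64, 0, 64, 128 mm, graded for cans of 30, 36, 42, 48, 54 mm. On its +x side a black reader bar, 30 mm thick, 50 mm high, near face 65 mm from the nests' line, with a red window opposite each nest
- nest30 (a point): centre of the mouth of the nest for 30 mm cans, on the block's top face 42 mm above the bench (bore 33 mm, 3 mm chamfer, 30 mm deep, flat floor 12 mm above the bench); axes as the fixture's; empty
- nest36 (a point): centre of the mouth of the nest for 36 mm cans, on the block's top face 42 mm above the bench (bore 39 mm, 3 mm chamfer, 30 mm deep, flat floor 12 mm above the bench); axes as the fixture's; empty
- nest42 (a point): centre of the mouth of the nest for 42 mm cans, on the block's top face 42 mm above the bench (bore 45 mm, 3 mm chamfer, 30 mm deep, flat floor 12 mm above the bench); axes as the fixture's; holds the grey capacitor
- nest48 (a point): centre of the mouth of the nest for 48 mm cans, on the block's top face 42 mm above the bench (bore 51 mm, 3 mm chamfer, 30 mm deep, flat floor 12 mm above the bench); axes as the fixture's; empty
- nest54 (a point): centre of the mouth of the nest for 54 mm cans, on the block's top face 42 mm above the bench (bore 57 mm, 3 mm chamfer, 30 mm deep, flat floor 12 mm above the bench); axes as the fixture's; empty
- face36 (a point): point 18 mm from the centre of the 36 mm nest towards the reader bar (fixture +x), at the block's top: a seated capacitor's stripe belongs straight above it
- face48 (a point): point 24 mm from the centre of the 48 mm nest towards the reader bar (fixture +x), at the block's top: a seated capacitor's stripe belongs straight above it
- bottle: loose bystander: white bottle with red cap, diameter 50 mm, 185 mm tall, standing between the capacitors and the fixture; origin at the centre of its underside
- jar: loose bystander: small amber jar, diameter 44 mm, 70 mm tall; origin at the centre of its underside
- spool: loose bystander: metal spool, diameter 58 mm, 50 mm tall; origin at the centre of its underside
- tape: loose bystander: roll of yellow tape lying flat, diameter 66 mm, 20 mm high; origin at the centre of its underside
- driver: loose bystander: screwdriver 110 mm long with green handle, lying along its x, at most 35 mm high, between the two places where the blue capacitors stand; origin under its middle
- meter: loose bystander: grey hand meter lying flat, 75 by 140 mm, 43 mm high with its dial; origin at the centre of its underside
Things that resemble listed ones, but are neither listed nor needed, are in the scene too. Leave any orange look-alike of the cap48 alone.

How it is judged:
At the end, for the whole second after the job is handed in: Each blue capacitor at rest, released, on its own nest's floor: within 4 mm of the nest axis, underside < 15 mm above the bench, tilt < 0.06 rad, stripe within 7 mm (36 mm can) or 9 mm (48 mm can) of the point facing the bar. Grey one still seated in the middle nest (4 mm, 15 mm) (horizontal distance between cap36_mid and nest36 below 0.004 m and z of each of cap36, cap48, cap42 in the frame of fixture below 0.015 m and angle between each of cap36, cap48's own z axis and vertical below 0.06 rad and horizontal distance between cap36_stripe and face36 below 0.007 m and linear speed of each of cap36, cap48 below 0.02 m/s and contact force between each of cap36, cap48 and the fingers below 0.1 N and horizontal distance between cap48_mid and nest48 below 0.004 m and horizontal distance between cap48_stripe and face48 below 0.009 m and horizontal distance between cap42_mid and nest42 below 0.004 m); the robot touches nothing.
It fails at once if a blue capacitor is tipped over (angle between any of cap36, cap48's own z axis and vertical above 0.6 rad).
It fails at once if a blue capacitor is dropped: falls free at over 0.7 m/s (about 25 mm) ((contact force between cap36 and the fingers below 0.1 N and linear speed of cap36 above 0.7 m/s) or (contact force between cap48 and the fingers below 0.1 N and linear speed of cap48 above 0.7 m/s)).
It fails at once if the grey capacitor is lifted or pushed out of its nest (moved over 15 mm) (distance of cap42 from where it was at the start of the episode above 0.015 m).
It fails at once if a bystander (bottle, jar, spool, tape, screwdriver, meter) is moved over 20 mm (distance of any of bottle, jar, spool, tape, driver, meter from where it was at the start of the episode above 0.02 m).
It also fails if it takes over 72 s, if anything falls off the work surface, if the arm or the gripper's body presses on something with over 40 N, if the wrist force passes 120 N, or if a joint passes its speed limit or range.

## Working session

There is one attempt and no reset: what is moved stays moved. The work goes in short steps, Python scripts to look and compute and a tool call to move; the robot and the scene stay as the last step left them, time stands still between calls to the robot, and variables do not carry over. Pictures are saved under pics/ and viewed, and the job is handed in when it is done.

Besides the shell and the picture viewer there is one more tool, called after "Emit:" in YAML: its name, and indented under it one key for each argument. servo_tool: Moves the arm, as the interface text tells. Its arguments: {"type":"object","properties":{"increments":{"type":"array","items":{"type":"number"}},"squeeze":{"type":"number"}},"required":["increments"]}

```bash
ls; mkdir -p pics
cat > h.py <<'E'
import numpy as np,cv2
from bench import *
from scipy.spatial.transform import Rotation as R
def save(n,img): cv2.imwrite('pics/'+n,img[...,::-1])
E
python3 - <<'E'
from h import *
print(get_obs())
for n in['scene','top','wrist']:
    print(n,calibration(n))
    p,d=grab_frame(n); save(n+'0.png',p); np.savez('f_%s0.npz'%n,p=p,d=d)
print(get_obs()['clock'])
E
```

```text
pics
{'clock': 0.0, 'joints': array([ 1.03187927,  0.47778353,  0.022357  ,  1.55645706, -0.01155558,
        1.10928644, -0.08309216]), 'qvel': array([-0.0013399 , -0.00169828,  0.00024174, -0.00084763,  0.00139622,
       -0.00190756,  0.00037221]), 'tau': array([-7.40963460e-04, -5.96448898e+01,  1.60732336e+00, -2.81195551e+01,
        1.23590036e-02,  9.44252126e-03, -1.81846858e-06]), 'tcp_pos': array([ 0.2816335 , -0.61278828,  0.23033478]), 'orientation': array([-2.64416306e+00,  1.69480675e+00,  2.46378770e-03]), 'contact_force': array([ 0.69678917,  0.45373733, -0.27311244]), 'moment': array([ 0.03741774, -0.05131025,  0.00876256]), 'grip_width': 0.08557743007995126}
scene {'fx': 375.02824494978, 'fy': 375.02824494978, 'cx': 319.07538487766004, 'cy': 200.0612627986011, 'eye': array([1.03449082, 0.35104088, 0.93145561]), 'orientation': array([0.32218346, 0.60821123, 2.07654727])}
top {'fx': 491.16914935607485, 'fy': 491.16914935607485, 'cx': 322.876173664339, 'cy': 197.78760020849674, 'eye': array([0.41589221, 0.04162524, 1.22918281]), 'orientation': array([ 0.10240146, -0.07022619, -1.56665122])}
wrist {'fx': 335.442429809441, 'fy': 335.442429809441, 'cx': 318.6692154838895, 'cy': 196.40163371702369, 'T_tool_cam': array([[ 9.99999368e-01,  3.51330363e-04, -1.06811918e-03,
         3.48827823e-04],
       [ 4.99783097e-07, -9.50071079e-01, -3.12033564e-01,
        -7.94567216e-02],
       [-1.12441601e-03,  3.12033366e-01, -9.50070479e-01,
        -1.43023471e-01],
       [ 0.00000000e+00,  0.00000000e+00,  0.00000000e+00,
         1.00000000e+00]])}
0.15
```

View pics/scene0.png

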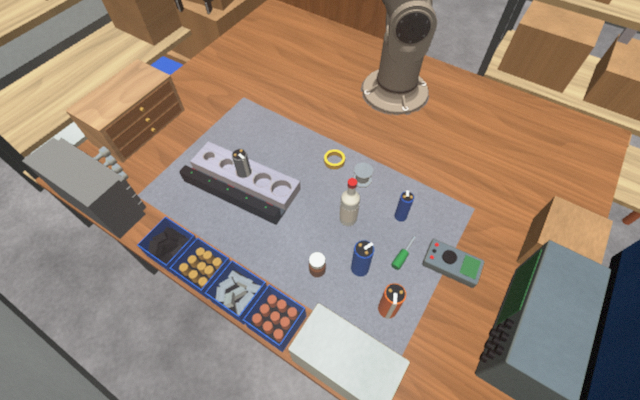

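View pics/top0.png

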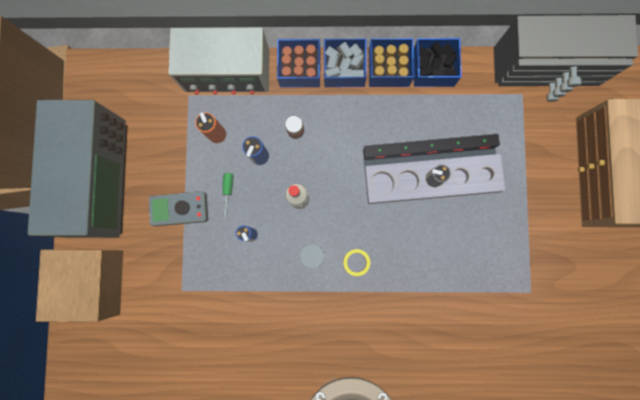

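View pics/wrist0.png

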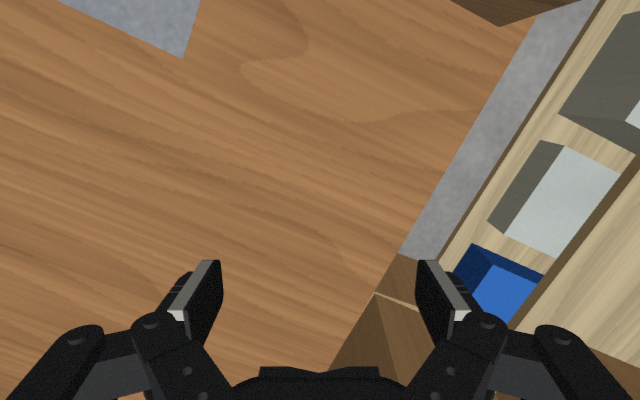

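Scene: blue cans at (362,258) (large) and (404,206) (small), with an orange look-alike at (393,300). In top these are (253,150), (245,233) and (208,127). The fixture is at (435,178) with its bar on the far side. Next, close crops.

Run:
```python
from h import *
t=np.load('f_top0.npz')['p']
a=cv2.resize(t[100:250,190:330],None,fx=4,fy=4,interpolation=cv2.INTER_CUBIC)
save('topc1.png',a)
b=cv2.resize(t[125:215,350:515],None,fx=4.8,fy=4.8,interpolation=cv2.INTER_CUBIC)
save('topc2.png',b)
```

```text
(no output)
```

View pics/topc1.png

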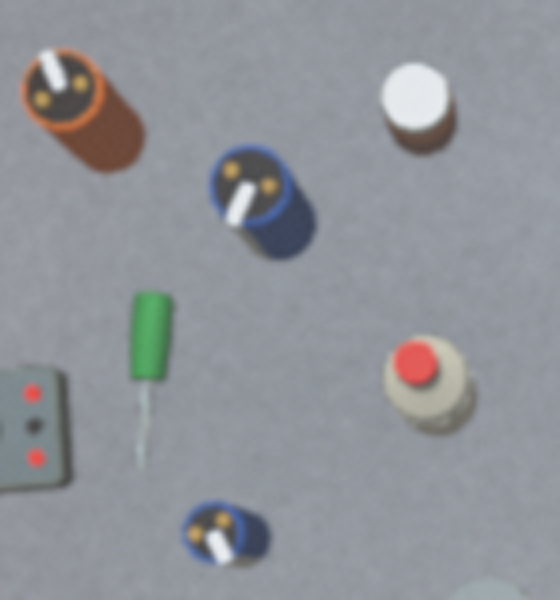

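View pics/topc2.png

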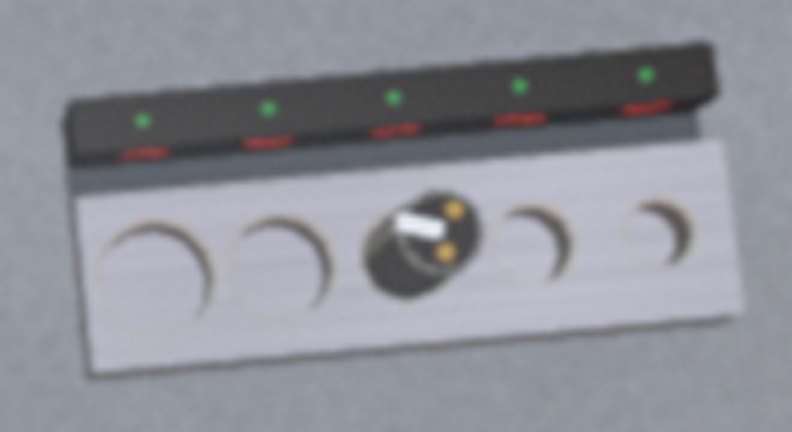

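```bash
cat >> h.py <<'E'
def cam(n,obs=None):
    c=calibration(n)
    if n=='wrist':
        T=np.eye(4);T[:3,:3]=R.from_rotvec(obs['orientation']).as_matrix();T[:3,3]=obs['tcp_pos']
        M=T@c['T_tool_cam'];return c,M[:3,:3],M[:3,3]
    return c,R.from_rotvec(c['orientation']).as_matrix(),np.array(c['eye'])
def rays(C,uv):
    c,Rm,e=C;uv=np.atleast_2d(np.asarray(uv,float))
    d=np.stack([(uv[:,0]-c['cx'])/c['fx'],-(uv[:,1]-c['cy'])/c['fy'],-np.ones(len(uv))],1)
    return d@Rm.T
def cast(C,uv,z):
    d=rays(C,uv);e=C[2];return (e+d*((z-e[2])/d[:,2])[:,None])
def depthpts(C,uv,dep):
    uv=np.atleast_2d(uv);d=rays(C,uv);return C[2]+d*dep[uv[:,1].astype(int),uv[:,0].astype(int)][:,None]
def tri(C1,p1,C2,p2):
    a=rays(C1,p1)[0];b=rays(C2,p2)[0];A=np.stack([a,-b],1);s=np.linalg.lstsq(A,C2[2]-C1[2],rcond=None)[0]
    q1=C1[2]+a*s[0];q2=C2[2]+b*s[1];return (q1+q2)/2,np.linalg.norm(q1-q2)
E
python3 - <<'E'
from h import *
C=cam('top');f=np.load('f_top0.npz');p=f['p'];d=f['d']
S=cam('scene');fs=np.load('f_scene0.npz')
# depth-based world map
v,u=np.mgrid[0:400,0:640];uv=np.stack([u.ravel(),v.ravel()],1)
for nm,CC,ff in(('top',C,f),('scene',S,fs)):
    W=depthpts(CC,uv,ff['d']).reshape(400,640,3)
    np.save('W_%s.npy'%nm,W)
    hsv=cv2.cvtColor(ff['p'],cv2.COLOR_RGB2HSV)
    ws=(W[...,0]>.3)&(W[...,0]<.95)&(abs(W[...,1])<.6)&(ff['d']>0)
    # block top
    m=ws&(abs(W[...,2]-.042)<.006)&(hsv[...,2]>130)&(W[...,1]<0)
    n,l,st,ce=cv2.connectedComponentsWithStats(m.astype(np.uint8))
    k=1+np.argmax(st[1:,4]);mm=(l==k).astype(np.uint8)
    print(nm,'block',st[k],'z',np.median(W[mm>0][:,2]))
    ct=max(cv2.findContours(mm,cv2.RETR_EXTERNAL,cv2.CHAIN_APPROX_NONE)[0],key=cv2.contourArea).reshape(-1,2)
    X=cast(CC,ct,.042)[:,:2].astype(np.float32)
    print(cv2.minAreaRect(X*1000))
    # things higher
    m=ws&(W[...,2]>.06)
    n,l,st,ce=cv2.connectedComponentsWithStats(m.astype(np.uint8))
    for i in range(1,n):
        if st[i,4]>40:
            q=W[l==i];zt=np.percentile(q[:,2],90);tp=q[q[:,2]>zt-.008];print(ce[i].round(),st[i,4],'ztop %.4f'%np.median(tp[:,2]),tp.mean(0).round(4))
E
```

```text
top block [ 365  154  140   49 3456] z 0.04132884725890695
((596.2840576171875, -204.13742065429688), (90.70516204833984, 330.3479309082031), 5.262077808380127)
[561.  49.] 7681 ztop 0.1696 [ 0.8966 -0.4846  0.1696]
[217.  56.] 5512 ztop 0.1288 [0.8832 0.3179 0.1288]
[297.  57.] 273 ztop 0.0678 [0.8901 0.1297 0.0678]
[343.  57.] 335 ztop 0.0685 [0.8907 0.0177 0.0683]
[391.  58.] 357 ztop 0.0686 [ 0.888  -0.0974  0.0686]
[439.  58.] 360 ztop 0.0683 [ 0.8891 -0.2153  0.0682]
[286.  59.] 61 ztop 0.0641 [0.8898 0.1592 0.0642]
[379.  58.] 65 ztop 0.0640 [ 0.8897 -0.0703  0.0643]
[391.  69.] 64 ztop 0.0643 [ 0.862  -0.1003  0.0639]
[298.  70.] 64 ztop 0.0643 [0.8612 0.1286 0.0642]
[607. 164.] 4403 ztop 0.1495 [ 0.6178 -0.5837  0.1494]
[ 96. 170.] 5478 ztop 0.1884 [0.597  0.5832 0.1883]
[207. 125.] 482 ztop 0.1192 [0.7156 0.3396 0.1194]
[293. 124.] 215 ztop 0.0695 [0.7244 0.1384 0.0694]
[253. 148.] 445 ztop 0.1196 [0.6592 0.2295 0.1197]
[439. 174.] 362 ztop 0.1197 [ 0.5964 -0.2037  0.12  ]
[296. 195.] 413 ztop 0.1837 [0.5483 0.1274 0.1837]
[244. 233.] 229 ztop 0.1046 [0.46   0.2483 0.1048]

[... 396 characters left out ...]
1047 [0.4635 0.2501 0.1048]
[525. 302.] 5994 ztop 0.1888 [0.6171 0.5838 0.1885]
[166. 241.] 366 ztop 0.0686 [ 0.8933 -0.2143  0.0682]
[200. 264.] 368 ztop 0.0684 [ 0.8919 -0.1004  0.0682]
[363. 254.] 469 ztop 0.1198 [0.6629 0.231  0.1198]
[208. 255.] 64 ztop 0.0649 [ 0.8639 -0.0997  0.0649]
[317. 260.] 205 ztop 0.0696 [0.7271 0.1399 0.0695]
[235. 289.] 358 ztop 0.0691 [0.8923 0.0151 0.0686]
[209. 270.] 67 ztop 0.0645 [ 0.8915 -0.0698  0.0643]
[274. 315.] 350 ztop 0.0690 [0.8921 0.1296 0.0687]
[393. 297.] 527 ztop 0.1197 [0.7196 0.341  0.1197]
[282. 304.] 76 ztop 0.0645 [0.8636 0.1302 0.0645]
[348. 357.] 6648 ztop 0.1294 [0.8869 0.3201 0.1294]
[285. 322.] 78 ztop 0.0646 [0.8916 0.1597 0.0646]
```

Candidates: blue 48 can, top (253,150); blue 36 can, top (245,233); orange look-alike, top (208,127), which I reject on colour. The two blue ones also have the right heights from depth (120 and 105 mm). I'll look at the nests with the wrist camera first.

```bash
cat >> h.py <<'E'
def yawof(o): 
    M=R.from_rotvec(o['orientation']).as_matrix();return np.degrees(np.arctan2(M[1,0],M[0,0])),M
def plan(pos,yaw,n,turnrows=None,direction=None,f=85,o=None,dyaw=None,shift0=0):
    """print n rows towards pos, tool-down yaw(deg). dyaw overrides world yaw change"""
    o=o or get_obs();y0,M=yawof(o)
    if dyaw is None: dyaw=(yaw-y0+180)%360-180
    T=R.from_euler('z',y0,degrees=True).as_matrix()@np.diag([1,-1,-1.])
    d=np.array(pos)-o['tcp_pos']
    print('from',o['tcp_pos'].round(4),round(y0,2),'dyaw',round(dyaw,1),'tilt',np.degrees(np.arccos(-M[2,2])).round(3),'d',d.round(4))
    Rm=R.from_matrix(M);rows=[]
    wz=round(-np.radians(dyaw)/n,3)
    # correct tilt in first row only if notable
    e=(Rm.inv()*R.from_matrix(T)).as_rotvec()
    for i in range(n):
        t=np.round(Rm.inv().apply(d/n)*1000,1);w=[0,0,wz]
        if i==0:w=[round(e[0],3),round(e[1],3),wz]
        rows.append(list(t)+w+[f]);Rm=Rm*R.from_rotvec(w)
    print(', '.join(', '.join('%g'%x for x in r) for r in rows))
    return rows
E
python3 - <<'E'
from h import *
plan([.603,-.268,.27],-25,8)
E
```

```text
from [ 0.2817 -0.6129  0.2306] -65.32 dyaw 40.3 tilt 0.078 d [0.3213 0.3449 0.0394]
-22.4, -54.5, -4.9, 0, 0.001, -0.088, 85, -17.5, -56.3, -4.9, 0, 0, -0.088, 85, -12.5, -57.6, -4.9, 0, 0, -0.088, 85, -7.4, -58.5, -4.9, 0, 0, -0.088, 85, -2.2, -58.9, -4.9, 0, 0, -0.088, 85, 2.9, -58.9, -4.9, 0, 0, -0.088, 85, 8.1, -58.4, -4.9, 0, 0, -0.088, 85, 13.2, -57.4, -4.9, 0, 0, -0.088, 85
```

Emit:
servo_tool:
  increments: [-22,-54,-5,0,0,-0.088,85,-17,-56,-5,0,0,-0.088,85,-12,-58,-5,0,0,-0.088,85,-7,-58,-5,0,0,-0.088,85,-2,-59,-5,0,0,-0.088,85,3,-59,-5,0,0,-0.088,85,8,-58,-5,0,0,-0.088,85,13,-57,-5,0,0,-0.088,85]

```text
clock: 1.15
tcp_pos: [0.6041, -0.2695, 0.2713]
orientation: [3.068, -0.675, -0.001]
contact_force: [0.3, -0.3, 0.2]
grip_width: 0.085
```

Run:
```python
from h import *
import pickle
o=get_obs();p,d=grab_frame('wrist');pickle.dump((o,p,d),open('w1.pkl','wb'));save('w1.png',p);print(o['tcp_pos'],o['joints'],yawof(o)[0])
plan([.591,-.14,.27],-25,3)
```

```text
[ 0.60411634 -0.26945173  0.27128548] [ 0.50654932  0.43789992 -0.25429714  1.52953309  0.1153361   1.18921266
 -0.20116773] -24.83072386464484
from [ 0.6104 -0.2595  0.272 ] -24.0 dyaw -1.0 tilt 0.423 d [-0.0194  0.1195 -0.002 ]
-22.1, -33.8, 0.8, -0.007, -0.002, 0.006, 85, -22.3, -33.6, 0.7, 0, 0, 0.006, 85, -22.5, -33.5, 0.7, 0, 0, 0.006, 85
```

View pics/w1.png

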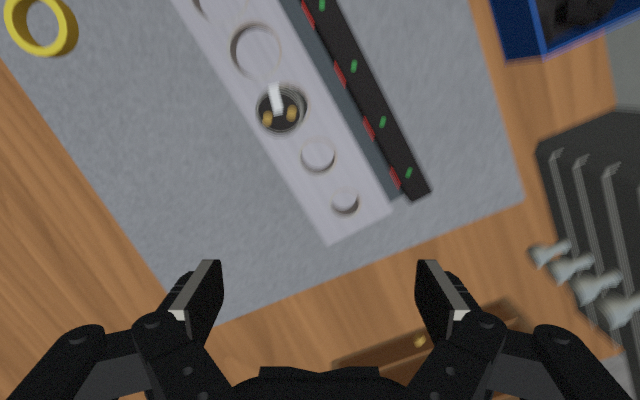

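The nests show at (318,155) for the 36 and (255,50) for the 48, but the arm was still moving. I'll repeat it settled.

Emit:
servo_tool:
  increments: [-22,-34,1,-0.007,-0.002,0.006,85,-22,-34,1,0,0,0.006,85,-22,-34,0,0,0,0.006,85,0,0,0,0,0,0,85,0,0,0,0,0,0,85,0,0,0,0,0,0,85,0,0,0,0,0,0,85,0,0,0,0,0,0,85]

```text
clock: 2.2
tcp_pos: [0.5872, -0.1511, 0.2688]
orientation: [3.054, -0.707, -0.006]
contact_force: [0.6, 0.6, -1.0]
grip_width: 0.0851
```

```bash
cat >> h.py <<'E'
import pickle
def shot(n):
    o=get_obs();p,d=grab_frame('wrist');pickle.dump((o,p,d),open(n+'.pkl','wb'));save(n+'.png',p);print(o['clock'],o['tcp_pos'].round(4),'yaw',yawof(o)[0].round(2),'qv',abs(o['qvel']).max().round(4),'F',o['contact_force'].round(2),'grip',round(o['grip_width'],4));return o,p,d
def load(n): return pickle.load(open(n+'.pkl','rb'))
E
python3 - <<'E'
from h import *
o,p,d=shot('w2')
plan([.661,.230,.27],129,8,dyaw=154)
E
```

```text
2.2 [ 0.5872 -0.1511  0.2688] yaw -26.07 qv 0.0032 F [ 0.57  0.57 -1.03] grip 0.0851
from [ 0.5872 -0.1509  0.2688] -26.05 dyaw 154 tilt 0.419 d [0.0738 0.3809 0.0012]
-12.6, -46.8, -0.5, 0.007, 0.002, -0.336, 85, 3.5, -48.4, -0.1, 0, 0, -0.336, 85, 19.3, -44.5, -0.1, 0, 0, -0.336, 85, 32.9, -35.7, -0.1, 0, 0, -0.336, 85, 42.8, -22.8, -0.1, 0, 0, -0.336, 85, 47.9, -7.4, -0.1, 0, 0, -0.336, 85, 47.7, 8.8, -0.1, 0, 0, -0.336, 85, 42.1, 24, -0.1, 0, 0, -0.336, 85
```

View pics/w2.png

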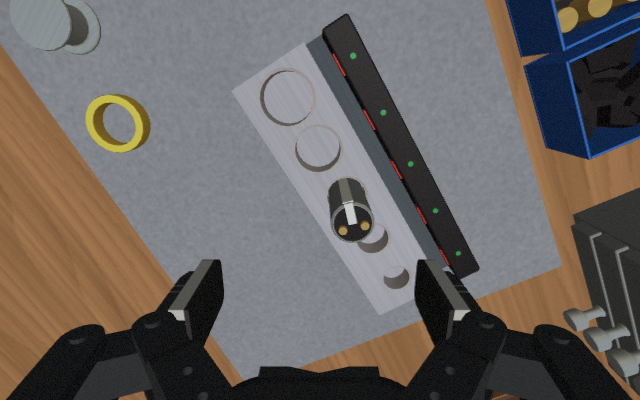

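```bash
cat > fx.py <<'E'
from h import *
import sys
def block(n,z=.042):
    o,p,d=load(n);C=cam('wrist',o)
    v,u=np.mgrid[0:400,0:640];uv=np.stack([u.ravel(),v.ravel()],1)
    W=depthpts(C,uv,d).reshape(400,640,3)
    m=(abs(W[...,2]-z)<.006)&(d>0)&(W[...,1]<.1)&(W[...,0]<.7)
    m=cv2.morphologyEx(m.astype(np.uint8),cv2.MORPH_OPEN,np.ones((3,3)))
    nn,l,st,ce=cv2.connectedComponentsWithStats(m)
    k=1+np.argmax(st[1:,4]);mm=(l==k).astype(np.uint8)
    print('depth z',np.median(W[mm>0][:,2]))
    cs=cv2.findContours(mm,cv2.RETR_CCOMP,cv2.CHAIN_APPROX_NONE)
    ct=max(cs[0],key=cv2.contourArea).reshape(-1,2)
    X=cast(C,ct,z)[:,:2].astype(np.float32)
    r=cv2.minAreaRect(X*1000);print('rect',r)
    for c,h in zip(cs[0],cs[1][0]):
        if h[3]>=0 and len(c)>20:
            q=c.reshape(-1,2);Y=cast(C,q,z)[:,:2]*1000
            e=cv2.minEnclosingCircle(Y.astype(np.float32));A=np.c_[2*Y,np.ones(len(Y))];s=np.linalg.lstsq(A,(Y**2).sum(1),rcond=None)[0]
            print('hole',q.mean(0).round(1),'enc',np.round(e[0],1),round(e[1],1),'lsq',s[:2].round(1),np.sqrt(s[2]+s[0]**2+s[1]**2).round(1))
    im=p.copy();im[mm>0]=im[mm>0]//2+np.array([0,120,0],np.uint8);save(n+'_m.png',cv2.resize(im[20:340,180:520],None,fx=2,fy=1.8))
block(sys.argv[1])
E
python3 fx.py w2
```

```text
depth z 0.04251670647283817
rect ((595.735595703125, -204.9087677001953), (90.17310333251953, 330.5348815917969), 5.204313278198242)
hole [395.3 276.7] enc [ 607.5 -329.6] 17.1 lsq [ 607.4 -329.3] 16.0
hole [354.8 214. ] enc [ 595.3 -233.9] 52.5 lsq [ 596.6 -232.6] 40.0
hole [317.4 148.5] enc [ 590.7 -139.1] 27.2 lsq [ 590.4 -140. ] 25.4
hole [285.9  97.6] enc [584.6 -76.6] 29.5 lsq [584.7 -77.2] 28.4
```

View pics/w2_m.png

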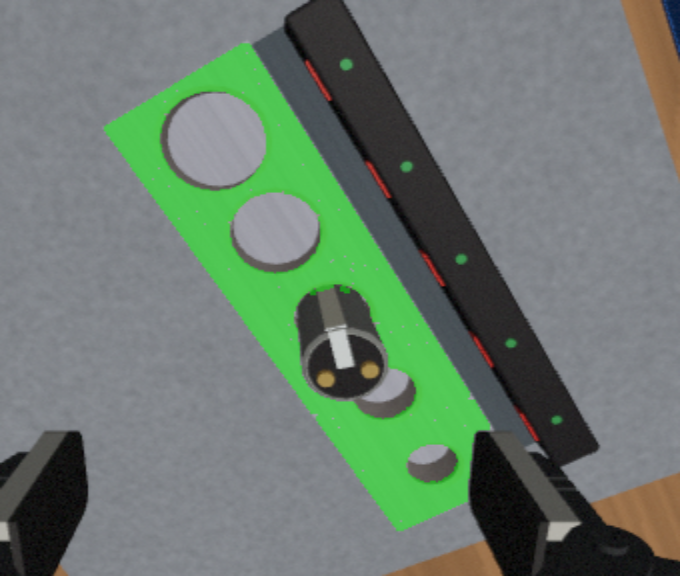

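Fixture: centre (595.7,-204.9) mm, yaw 5.2°, top z 42.5 mm. The top view gave (596.3,-204.1), so they agree. Now to the 48 can.

Run:
```python
from h import *
plan([.661,.230,.27],129,16,dyaw=155)
```

```text
from [ 0.5872 -0.1509  0.2688] -26.05 dyaw 155 tilt 0.419 d [0.0738 0.3809 0.0012]
-6.3, -23.4, -0.2, 0.007, 0.002, -0.169, 85, -2.3, -24.1, -0.1, 0, 0, -0.169, 85, 1.8, -24.2, -0.1, 0, 0, -0.169, 85, 5.9, -23.5, -0.1, 0, 0, -0.169, 85, 9.7, -22.2, -0.1, 0, 0, -0.169, 85, 13.3, -20.3, -0.1, 0, 0, -0.169, 85, 16.5, -17.7, -0.1, 0, 0, -0.169, 85, 19.3, -14.7, -0.1, 0, 0, -0.169, 85, 21.5, -11.2, -0.1, 0, 0, -0.169, 85, 23.1, -7.5, -0.1, 0, 0, -0.169, 85, 24, -3.5, -0.1, 0, 0, -0.169, 85, 24.2, 0.6, -0.1, 0, 0, -0.169, 85, 23.8, 4.7, -0.1, 0, 0, -0.169, 85, 22.7, 8.6, -0.1, 0, 0, -0.169, 85, 20.9, 12.3, -0.1, 0, 0, -0.169, 85, 18.5, 15.6, -0.1, 0, 0, -0.169, 85
```

Emit:
servo_tool:
  increments: [-6,-23,0,0.007,0.002,-0.169,85,-2,-24,0,0,0,-0.169,85,2,-24,0,0,0,-0.169,85,6,-23,0,0,0,-0.169,85,10,-22,0,0,0,-0.169,85,13,-20,0,0,0,-0.169,85,16,-18,0,0,0,-0.169,85,19,-15,0,0,0,-0.169,85]

```text
clock: 3.25
tcp_pos: [0.6239, 0.0386, 0.2688]
orientation: [-2.826, -1.371, 0.0]
contact_force: [1.0, 0.0, 0.6]
grip_width: 0.085
```

Emit:
servo_tool:
  increments: [21,-11,0,0,0,-0.169,85,23,-7,0,0,0,-0.169,85,24,-3,0,0,0,-0.169,85,24,1,0,0,0,-0.169,85,24,5,0,0,0,-0.169,85,23,9,0,0,0,-0.169,85,21,12,0,0,0,-0.169,85,18,16,0,0,0,-0.169,85]

```text
clock: 4.25
tcp_pos: [0.6628, 0.228, 0.2688]
orientation: [-1.347, -2.838, -0.0]
contact_force: [-0.1, 0.4, 0.3]
grip_width: 0.0845
```

Emit:
servo_tool:
  increments: [0,0,5,0,0,0,85,0,0,5,0,0,0,85,0,0,0,0,0,0,85,0,0,0,0,0,0,85,0,0,0,0,0,0,85,0,0,0,0,0,0,85,0,0,0,0,0,0,85,0,0,0,0,0,0,85]

```text
clock: 5.25
tcp_pos: [0.6625, 0.2276, 0.2589]
orientation: [-1.354, -2.834, -0.0]
contact_force: [0.2, -0.9, 0.3]
grip_width: 0.0848
```

Run:
```python
from h import *
o,p,d=shot('w3');print(o['joints'].round(2),o['orientation'])
```

```text
5.25 [0.6625 0.2276 0.2589] yaw 128.92 qv 0.0019 F [ 0.2  -0.9   0.29] grip 0.0848
[ 0.12  0.65 -0.87  1.41  0.5   1.31  1.47] [-1.35438802e+00 -2.83412980e+00 -1.82100896e-04]
```

View pics/w3.png

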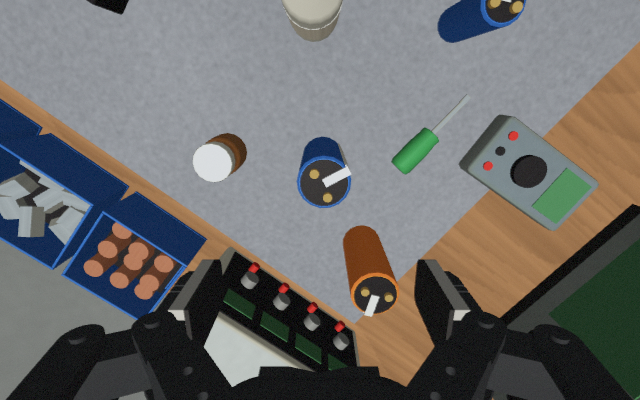

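The 48 can's top is at (325,182), with its stripe end at (350,172). The orange look-alike is well clear at (373,293).

```bash
cat > capm.py <<'E'
from h import *
def capmeas(n,guess,h,rad,bottomz=0,win=.045):
    o,p,d=load(n);C=cam('wrist',o);top=h+bottomz
    v,u=np.mgrid[0:400,0:640];uv=np.stack([u.ravel(),v.ravel()],1)
    W=depthpts(C,uv,d).reshape(400,640,3)
    near=(np.hypot(W[...,0]-guess[0],W[...,1]-guess[1])<win)&(d>0)
    m=near&(abs(W[...,2]-top)<.007)
    m=cv2.morphologyEx(m.astype(np.uint8),cv2.MORPH_OPEN,np.ones((3,3)))
    nn,l,st,ce=cv2.connectedComponentsWithStats(m);k=1+np.argmax(st[1:,4]);mm=(l==k).astype(np.uint8)
    z=np.median(W[mm>0][:,2])
    ct=max(cv2.findContours(mm,cv2.RETR_EXTERNAL,cv2.CHAIN_APPROX_NONE)[0],key=cv2.contourArea).reshape(-1,2)
    hull=cv2.convexHull(ct).reshape(-1,2)
    Y=cast(C,hull,top)[:,:2]*1000
    e=cv2.minEnclosingCircle(Y.astype(np.float32))
    A=np.c_[2*Y,np.ones(len(Y))];s=np.linalg.lstsq(A,(Y**2).sum(1),rcond=None)[0]
    rr=np.sqrt(s[2]+s[0]**2+s[1]**2);c=s[:2]
    hsv=cv2.cvtColor(p,cv2.COLOR_RGB2HSV)
    w=(hsv[...,2]>150)&(hsv[...,1]<60)&(mm>0)
    q=np.argwhere(w)[:,::-1];S=cast(C,q,top)[:,:2]*1000
    S=S[np.hypot(*(S-c).T)<rad*1000+1]
    sv=S.mean(0)-c
    cc=S-S.mean(0);ax=np.linalg.svd(cc,full_matrices=False)[2][0];ax*=np.sign(ax@sv)
    yaw=np.degrees(np.arctan2(sv[1],sv[0]));yaw2=np.degrees(np.arctan2(ax[1],ax[0]))
    tc=np.array([c[0]/1000,c[1]/1000,top]);tl=R.from_rotvec(o['orientation']).inv().apply(tc-o['tcp_pos'])*1000
    print('z',z.round(4),'centre',c.round(1),'r',rr.round(1),'enc',np.round(e[0],1),round(e[1],1),'stripe yaw',yaw.round(1),'axis',yaw2.round(1),len(S),'in tool',tl.round(1),'px',ct.mean(0).round(1))
    return c,yaw
E
python3 - <<'E'
from capm import *
capmeas('w3',(.660,.230),.12,.024)
C=cam('top');o,p,d=load('w3')
# two-view height: triangulate top disc centres of cap48 top cam vs wrist
t=np.load('f_top0.npz');W=np.load('W_top.npy')
for g,h in(((.66,.23),.12),((.46,.248),.105)):
    m=(np.hypot(W[...,0]-g[0],W[...,1]-g[1])<.04)&(abs(W[...,2]-h)<.006)
    q=np.argwhere(m)[:,::-1];cc,_=cv2.minEnclosingCircle(q.astype(np.float32));X=cast(C,[cc],h)[0];
    print('top cam px',cc,X)
    if h==.12:print(tri(C,cc,cam('wrist',o),(324.5,182)))
plan([.661,.230,.1],129,8)
E
```

```text
z 0.1209 centre [658.5 229.3] r 23.9 enc [658.5 229.4] 24.3 stripe yaw 151.7 axis 158.0 275 in tool [  3.8  -2.  138.9] px [323.4 180.9]
top cam px (251.7755126953125, 145.75509643554688) [0.65884983 0.22902506 0.12      ]
(array([0.64730699, 0.22011415, 0.17299026]), np.float64(0.00014795328385067117))
top cam px (242.6999969482422, 232.5) [0.45967545 0.24850344 0.105     ]
from [0.6625 0.2276 0.2588] 128.92 dyaw 0.1 tilt 0.03 d [-0.0015  0.0024 -0.1588]
0.3, 0, 19.9, -0, -0.001, -0, 85, 0.4, 0, 19.9, 0, 0, -0, 85, 0.4, 0, 19.9, 0, 0, -0, 85, 0.4, 0, 19.9, 0, 0, -0, 85, 0.4, 0, 19.9, 0, 0, -0, 85, 0.4, 0, 19.9, 0, 0, -0, 85, 0.4, 0, 19.9, 0, 0, -0, 85, 0.4, 0, 19.9, 0, 0, -0, 85
```

Run:
```python
from capm import *
o,p,d=load('w3');save('w3c.png',cv2.resize(p[130:215,285:365],None,fx=7,fy=7,interpolation=cv2.INTER_NEAREST))
C=cam('wrist',o)
hsv=cv2.cvtColor(p,cv2.COLOR_RGB2HSV);w=((hsv[...,2]>150)&(hsv[...,1]<60)).astype(np.uint8)
w[:150]=0;w[200:]=0;w[:,:305]=0;w[:,360:]=0
q=np.argwhere(w)[:,::-1];S=cast(C,q,.12)[:,:2]*1000;print(len(q),cv2.minAreaRect(S.astype(np.float32)),S.mean(0))
```

```text
844 ((645.0745239257812, 237.186767578125), (44.229888916015625, 32.16752624511719), 41.04893112182617) [640.3577607  241.70732923]
```

View pics/w3c.png

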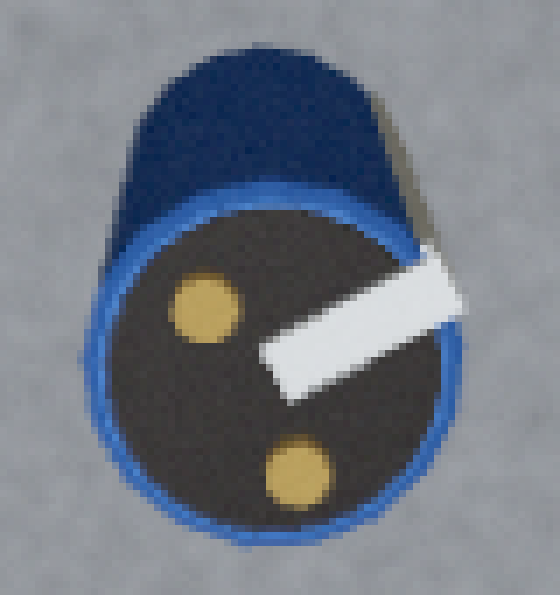

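Stripe axis, from its inner and outer ends in the crop, is about 158.5°. Descending.

Emit:
servo_tool:
  increments: [2,-1,25,0,0,0,85,1.8,-1,30,0,0,0,85,0,0,30,0,0,0,85,0,0,30,0,0,0,85,0,0,30,0,0,0,85,0,0,30,0,0,0,85,0,0,20,0,0,0,85,0,0,0,0,0,0,85]

```text
clock: 6.3
tcp_pos: [0.6576, 0.2288, 0.0623]
orientation: [-1.353, -2.833, 0.003]
contact_force: [0.0, 0.1, 0.3]
grip_width: 0.085
```

Emit:
servo_tool:
  increments: [0,0,0,0,0,0,60,0,0,0,0,0,0,54,0,0,0,0,0,0,51,0,0,0,0,0,0,49,0,0,0,0,0,0,46,0,0,0,0,0,0,42,0,0,0,0,0,0,40,0,0,0,0,0,0,40]
  squeeze: 50

```text
clock: 7.3
tcp_pos: [0.6586, 0.2298, 0.0646]
orientation: [-1.354, -2.835, -0.001]
contact_force: [-2.1, 0.5, 6.4]
grip_width: 0.0468
```

Run:
```python
from capm import *
o,p,d=shot('w4');capmeas('w4',(.6585,.229),.12,.024)
```

```text
7.3 [0.6586 0.2298 0.0646] yaw 128.92 qv 0.0021 F [-2.12  0.48  6.36] grip 0.0468
z 0.1209 centre [652.5 239.7] r 33.0 enc [649.6 238.2] 35.2 stripe yaw -130.2 axis 161.5 1639 in tool [ 11.7   1.5 -55.4] px [365.4 328.8]
```

View pics/w4.png

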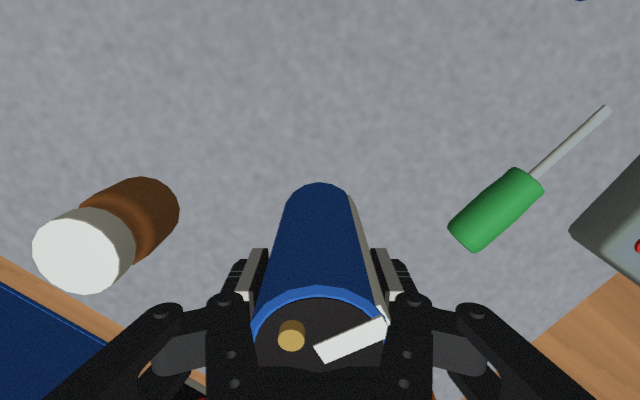

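Gripped at 46.8 mm. Lift, then transport.

Emit:
servo_tool:
  increments: [0,0,-12,0,0,0,40,0,0,-28,0,0,0,40,0,0,-40,0,0,0,40,0,0,-45,0,0,0,40,0,0,-45,0,0,0,40,0,0,-35,0,0,0,40,0,0,-15,0,0,0,40,0,0,0,0,0,0,40]

```text
clock: 8.35
tcp_pos: [0.6586, 0.2292, 0.284]
orientation: [1.355, 2.834, 0.001]
contact_force: [0.0, -0.2, -3.8]
grip_width: 0.0473
```

Run:
```python
from h import *
o=get_obs();print(o['contact_force'],o['grip_width'])
plan([.590,-.1410,.28],-23.9,16,f=40,dyaw=-152.8)
```

```text
[ 0.03295782 -0.2411844  -3.77052586] 0.04725575609856554
from [0.6586 0.2292 0.284 ] 128.91 dyaw -152.8 tilt 0.022 d [-0.0686 -0.3702 -0.004 ]
-15.3, -17.9, 0.2, 0, -0, 0.167, 40, -18.1, -15.1, 0.2, 0, 0, 0.167, 40, -20.3, -11.9, 0.2, 0, 0, 0.167, 40, -22, -8.3, 0.2, 0, 0, 0.167, 40, -23.1, -4.5, 0.2, 0, 0, 0.167, 40, -23.5, -0.6, 0.2, 0, 0, 0.167, 40, -23.3, 3.3, 0.2, 0, 0, 0.167, 40, -22.4, 7.1, 0.2, 0, 0, 0.167, 40, -20.9, 10.7, 0.2, 0, 0, 0.167, 40, -18.9, 14.1, 0.2, 0, 0, 0.167, 40, -16.3, 17, 0.2, 0, 0, 0.167, 40, -13.2, 19.5, 0.2, 0, 0, 0.167, 40, -9.8, 21.4, 0.2, 0, 0, 0.167, 40, -6.1, 22.7, 0.2, 0, 0, 0.167, 40, -2.2, 23.4, 0.2, 0, 0, 0.167, 40, 1.7, 23.5, 0.2, 0, 0, 0.167, 40
```

Emit:
servo_tool:
  increments: [-15,-18,0,0,0,0.167,40,-18,-15,0,0,0,0.167,40,-20,-12,0,0,0,0.167,40,-22,-8,0,0,0,0.167,40,-23,-5,0,0,0,0.167,40,-23,-1,0,0,0,0.167,40,-23,3,0,0,0,0.167,40,-22,7,0,0,0,0.167,40]

```text
clock: 9.35
tcp_pos: [0.6219, 0.0448, 0.2812]
orientation: [-2.822, -1.377, 0.006]
contact_force: [0.5, 0.1, -3.4]
grip_width: 0.0473
```

Emit:
servo_tool:
  increments: [-21,11,0,0,0,0.167,40,-19,14,0,0,0,0.167,40,-16,17,0,0,0,0.167,40,-13,19,0,0,0,0.167,40,-10,21,0,0,0,0.167,40,-6,23,0,0,0,0.167,40,-2,23,0,0,0,0.167,40,2,23,0,0,0,0.167,40]

```text
clock: 10.35
tcp_pos: [0.5883, -0.1386, 0.2812]
orientation: [3.07, -0.667, -0.007]
contact_force: [-0.1, 0.2, -2.9]
grip_width: 0.0471
```

Emit:
servo_tool:
  increments: [0,0,20,0,0,0,40,0,0,30,0,0,0,40,0,0,30,0,0,0,40,0,0,25,0,0,0,40,0,0,20,0,0,0,40,0,0,0,0,0,0,40,0,0,0,0,0,0,40,0,0,0,0,0,0,40]

```text
clock: 11.35
tcp_pos: [0.5903, -0.1377, 0.1596]
orientation: [-3.072, 0.658, -0.002]
contact_force: [-0.4, -0.3, -2.8]
grip_width: 0.0467
```

Run:
```python
from capm import *
o,p,d=shot('w5')
t,dt=grab_frame('top');save('top5.png',cv2.resize(t[100:220,340:520],None,fx=4,fy=4,interpolation=cv2.INTER_CUBIC))
plan([.590,-.1412,.12],-23.9,8,f=40)
```

```text
11.35 [ 0.5903 -0.1377  0.1596] yaw -24.18 qv 0.0044 F [-0.36 -0.34 -2.81] grip 0.0467
from [ 0.5902 -0.1377  0.1595] -24.18 dyaw 0.3 tilt 0.052 d [-0.0002 -0.0035 -0.0395]
0.2, 0.4, 4.9, -0, -0.001, -0.001, 40, 0.2, 0.4, 4.9, 0, 0, -0.001, 40, 0.2, 0.4, 4.9, 0, 0, -0.001, 40, 0.2, 0.4, 4.9, 0, 0, -0.001, 40, 0.2, 0.4, 4.9, 0, 0, -0.001, 40, 0.2, 0.4, 4.9, 0, 0, -0.001, 40, 0.2, 0.4, 4.9, 0, 0, -0.001, 40, 0.2, 0.4, 4.9, 0, 0, -0.001, 40
```

View pics/w5.png

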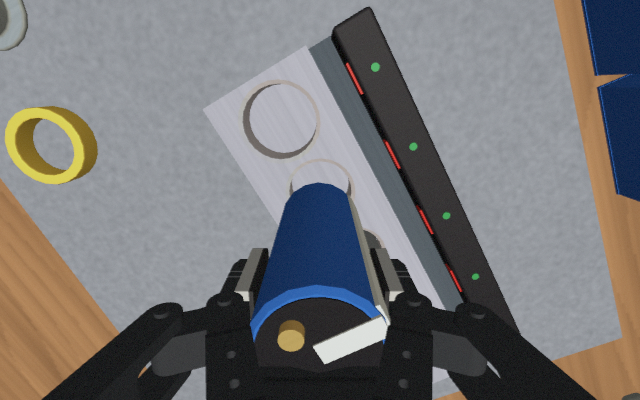

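View pics/top5.png

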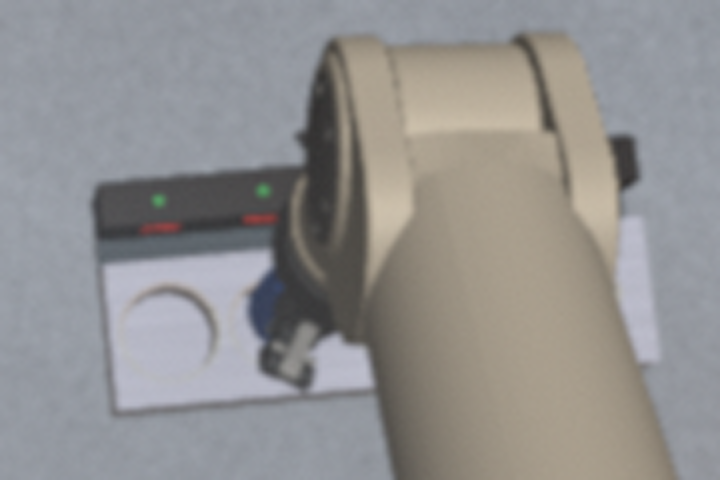

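Holding the can upright over the nest. I'll correct the lateral position, then descend slowly.

Emit:
servo_tool:
  increments: [1.3,3.3,5,0,0,-0.004,40,0,0,10,0,0,0,40,0,0,10,0,0,0,40,0,0,10,0,0,0,40,0,0,7,0,0,0,40,0,0,0,0,0,0,40,0,0,0,0,0,0,40,0,0,0,0,0,0,40]

```text
clock: 12.45
tcp_pos: [0.5899, -0.1412, 0.1172]
orientation: [-3.073, 0.652, -0.001]
contact_force: [0.4, -0.2, -2.9]
grip_width: 0.0472
```

Run:
```python
from capm import *
o,p,d=shot('w6')
save('w6c.png',cv2.resize(p[100:300,200:440],None,fx=3,fy=3))
```

```text
12.45 [ 0.5899 -0.1412  0.1172] yaw -23.95 qv 0.0021 F [ 0.42 -0.2  -2.95] grip 0.0472
```

View pics/w6c.png

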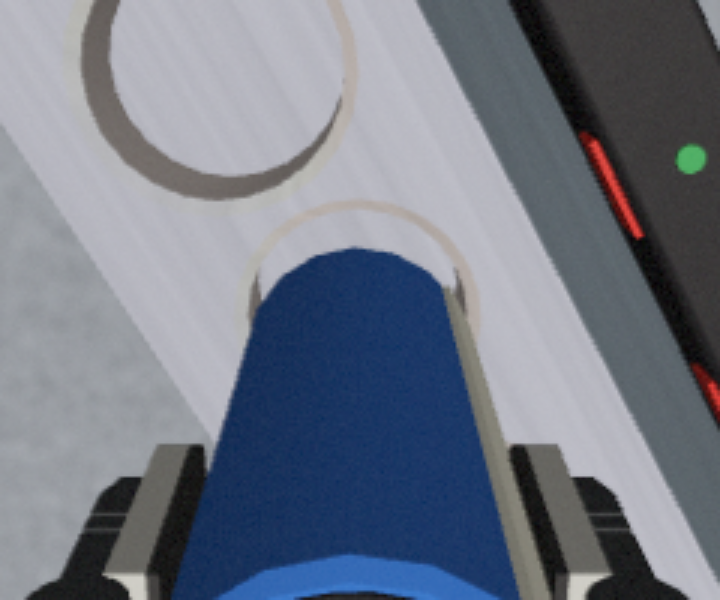

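Centred laterally over the bore at (360,250) in the crop. Descend.

Emit:
servo_tool:
  increments: [0,0,4,0,0,0,40,0,0,4,0,0,0,40,0,0,4,0,0,0,40,0,0,4,0,0,0,40,0,0,2,0,0,0,40,0,0,0,0,0,0,40,0,0,0,0,0,0,40,0,0,0,0,0,0,40]

```text
clock: 13.5
tcp_pos: [0.5898, -0.1406, 0.0986]
orientation: [-3.072, 0.651, 0.0]
contact_force: [2.9, 3.4, -5.2]
grip_width: 0.0469
```

Small side force (+x, +y), so I'll yield 0.6 mm that way and continue.

Emit:
servo_tool:
  increments: [0.3,-0.7,3,0,0,0,40,0,0,4,0,0,0,40,0,0,4,0,0,0,40,0,0,4,0,0,0,40,0,0,3,0,0,0,40,0,0,2,0,0,0,40,0,0,0,0,0,0,40,0,0,0,0,0,0,40]

```text
clock: 14.5
tcp_pos: [0.5902, -0.1404, 0.0784]
orientation: [-3.073, 0.651, 0.0]
contact_force: [2.8, 4.6, -2.0]
grip_width: 0.0469
```

Emit:
servo_tool:
  increments: [0.2,-0.5,1,0,0,0,40,0,0,1,0,0,0,40,0,0,0.7,0,0,0,40,0,0,0,0,0,0,40,0,0,0,0,0,0,40,0,0,0,0,0,0,40,0,0,0,0,0,0,40,0,0,0,0,0,0,40]

```text
clock: 15.5
tcp_pos: [0.5905, -0.1402, 0.0766]
orientation: [-3.073, 0.652, 0.001]
contact_force: [-0.5, 4.5, 5.3]
grip_width: 0.0468
```

Floor contact (Fz +8 N change). Release.

Emit:
servo_tool:
  increments: [0,0,0,0,0,0,50,0,0,0,0,0,0,54,0,0,0,0,0,0,60,0,0,0,0,0,0,70,0,0,0,0,0,0,85,0,0,0,0,0,0,85,0,0,0,0,0,0,85,0,0,-10,0,0,0,85]

```text
clock: 16.5
tcp_pos: [0.5898, -0.1401, 0.0857]
orientation: [-3.073, 0.652, 0.003]
contact_force: [-0.0, 0.2, -0.4]
grip_width: 0.085
```

Emit:
servo_tool:
  increments: [0,0,-20,0,0,0,85,0,0,-35,0,0,0,85,0,0,-45,0,0,0,85,0,0,-45,0,0,0,85,0,0,-35,0,0,0,85,0,0,-15,0,0,0,85,0,0,0,0,0,0,85,0,0,0,0,0,0,85]

```text
clock: 17.5
tcp_pos: [0.5896, -0.1403, 0.2795]
orientation: [-3.073, 0.652, 0.005]
contact_force: [0.0, -0.0, 0.0]
grip_width: 0.085
```

Run:
```python
from capm import *
o,p,d=shot('w7')
capmeas('w7',(.590,-.141),.12,.024,bottomz=.012,win=.035)
plan([.4597,.2485,.27],171,16,dyaw=195)
```

```text
17.5 [ 0.5896 -0.1403  0.2795] yaw -23.95 qv 0.0119 F [ 0.04 -0.04  0.  ] grip 0.085
z 0.1331 centre [ 590.1 -141.3] r 23.9 enc [ 590.3 -141.4] 24.3 stripe yaw -1.1 axis 6.7 251 in tool [  1.3   0.7 147.5] px [319.9 179.4]
from [ 0.5896 -0.1403  0.2793] -23.95 dyaw 195 tilt 0.201 d [-0.1299  0.3888 -0.0093]
-17.3, -18.9, 0.6, 0.001, 0.003, -0.213, 85, -12.9, -22.1, 0.6, 0, 0, -0.213, 85, -7.9, -24.4, 0.6, 0, 0, -0.213, 85, -2.6, -25.5, 0.6, 0, 0, -0.213, 85, 2.9, -25.5, 0.6, 0, 0, -0.213, 85, 8.2, -24.3, 0.6, 0, 0, -0.213, 85, 13.1, -22, 0.6, 0, 0, -0.213, 85, 17.5, -18.7, 0.6, 0, 0, -0.213, 85, 21, -14.6, 0.6, 0, 0, -0.213, 85, 23.7, -9.8, 0.6, 0, 0, -0.213, 85, 25.2, -4.6, 0.6, 0, 0, -0.213, 85, 25.6, 0.8, 0.6, 0, 0, -0.213, 85, 24.9, 6.2, 0.6, 0, 0, -0.213, 85, 23, 11.3, 0.6, 0, 0, -0.213, 85, 20.1, 15.9, 0.6, 0, 0, -0.213, 85, 16.2, 19.8, 0.6, 0, 0, -0.213, 85
```

View pics/w7.png

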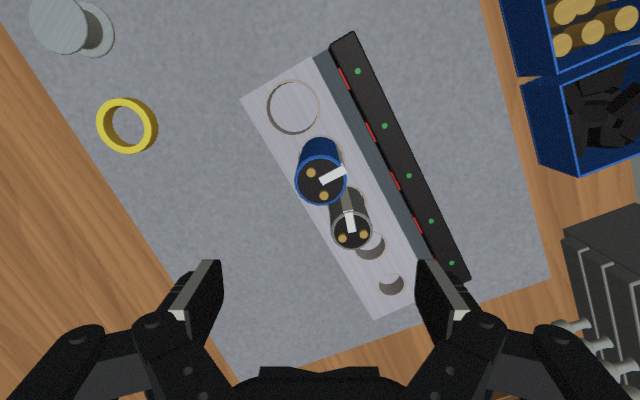

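48 can seated: centre (590.1,-141.3) against nest (589.9,-141.2), top 133 mm, stripe within about 2°. On to the 36 can.

Run:
```python
from h import *
plan([.4597,.2485,.265],171,20,dyaw=195)
```

```text
from [ 0.5896 -0.1403  0.2793] -23.95 dyaw 195 tilt 0.201 d [-0.1299  0.3888 -0.0143]
-13.8, -15.1, 0.8, 0.001, 0.003, -0.17, 85, -11.1, -17.2, 0.7, 0, 0, -0.17, 85, -8, -18.9, 0.7, 0, 0, -0.17, 85, -4.7, -20, 0.7, 0, 0, -0.17, 85, -1.2, -20.5, 0.7, 0, 0, -0.17, 85, 2.2, -20.4, 0.7, 0, 0, -0.17, 85, 5.7, -19.7, 0.7, 0, 0, -0.17, 85, 8.9, -18.5, 0.7, 0, 0, -0.17, 85, 11.9, -16.7, 0.7, 0, 0, -0.17, 85, 14.6, -14.4, 0.7, 0, 0, -0.17, 85, 16.8, -11.8, 0.7, 0, 0, -0.17, 85, 18.5, -8.8, 0.7, 0, 0, -0.17, 85, 19.7, -5.5, 0.7, 0, 0, -0.17, 85, 20.4, -2.1, 0.7, 0, 0, -0.17, 85, 20.4, 1.4, 0.7, 0, 0, -0.17, 85, 19.9, 4.8, 0.7, 0, 0, -0.17, 85, 18.8, 8.1, 0.7, 0, 0, -0.17, 85, 17.2, 11.2, 0.7, 0, 0, -0.17, 85, 15, 14, 0.7, 0, 0, -0.17, 85, 12.4, 16.3, 0.7, 0, 0, -0.17, 85
```

Emit:
servo_tool:
  increments: [-14,-15,0.7,0.001,0.003,-0.17,85,-11,-17,0.7,0,0,-0.17,85,-8,-19,0.7,0,0,-0.17,85,-5,-20,0.7,0,0,-0.17,85,-1,-20,0.7,0,0,-0.17,85,2,-20,0.7,0,0,-0.17,85,6,-20,0.7,0,0,-0.17,85,9,-18,0.7,0,0,-0.17,85]

```text
clock: 18.55
tcp_pos: [0.5379, 0.015, 0.274]
orientation: [-2.795, -1.434, -0.001]
contact_force: [0.5, 0.0, 0.9]
grip_width: 0.0849
```

Emit:
servo_tool:
  increments: [12,-17,0.7,0,0,-0.17,85,15,-14,0.7,0,0,-0.17,85,17,-12,0.7,0,0,-0.17,85,18,-9,0.7,0,0,-0.17,85,20,-5,0.7,0,0,-0.17,85,20,-2,0.7,0,0,-0.17,85,20,1,0.7,0,0,-0.17,85,20,5,0.7,0,0,-0.17,85]

```text
clock: 19.55
tcp_pos: [0.4865, 0.1699, 0.2684]
orientation: [1.272, 2.872, 0.0]
contact_force: [1.0, 0.3, 0.2]
grip_width: 0.0846
```

Emit:
servo_tool:
  increments: [19,8,0.7,0,0,-0.17,85,17,11,0.7,0,0,-0.17,85,15,14,0.7,0,0,-0.17,85,12,16,0.7,0,0,-0.17,85,0,0,0,0,0,0,85,0,0,0,0,0,0,85,0,0,0,0,0,0,85,0,0,0,0,0,0,85]

```text
clock: 20.55
tcp_pos: [0.4618, 0.2461, 0.2668]
orientation: [0.253, 3.128, 0.0]
contact_force: [-0.7, 0.8, -0.1]
grip_width: 0.0852
```

Run:
```python
from capm import *
o,p,d=shot('w8');print(o['joints'].round(2),o['orientation'])
try: capmeas('w8',(.4597,.2485),.105,.018)
except Exception as e: print(e)
C=cam('wrist',o);
```

```text
20.55 [0.4618 0.2461 0.2668] yaw 170.74 qv 0.0063 F [-0.67  0.76 -0.13] grip 0.0852
[ 0.28  0.38 -1.1   1.82  0.37  1.16  2.04] [2.53488493e-01 3.12843270e+00 1.73712680e-04]
z 0.1059 centre [459.2 248.4] r 18.0 enc [458.8 248.5] 18.5 stripe yaw -160.3 axis -149.1 171 in tool [  3.4   1.8 161.8] px [322.  178.4]
```

View pics/w8.png

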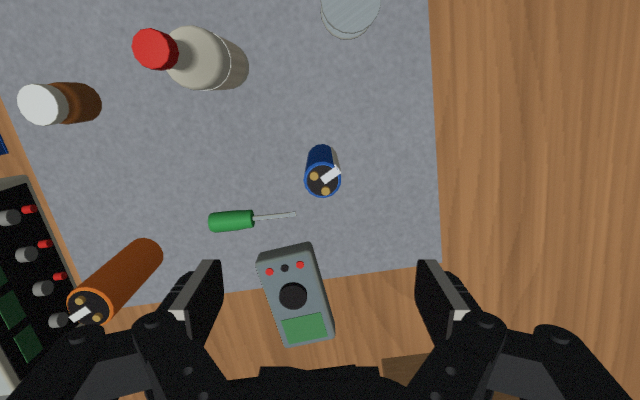

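Run:
```python
from capm import *
o,p,d=load('w8');save('w8c.png',cv2.resize(p[135:205,290:360],None,fx=8,fy=8,interpolation=cv2.INTER_NEAREST))
```

```text
(no output)
```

View pics/w8c.png

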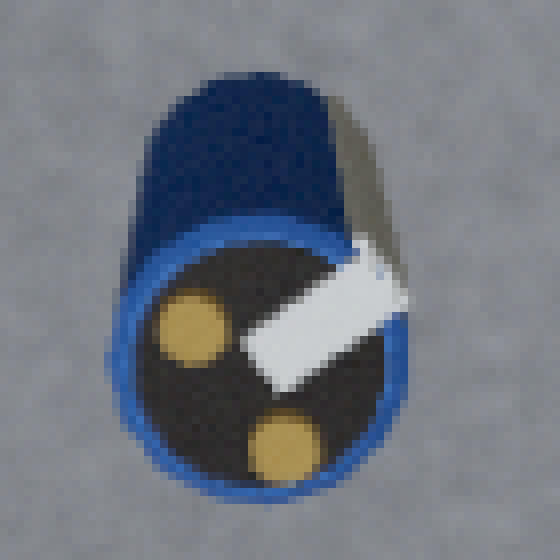

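Stripe from the edges and terminals: 208°. The tool stands at 170.7°, so the placing yaw is 5.2-37.5 = -32.3°. Descend and grip.

Emit:
servo_tool:
  increments: [2,1,25,0,0,0,85,1.4,0.8,35,0,0,0,85,0,0,35,0,0,0,85,0,0,35,0,0,0,85,0,0,35,0,0,0,85,0,0,30,0,0,0,85,0,0,20,0,0,0,85,0,0,0,0,0,0,85]

```text
clock: 21.6
tcp_pos: [0.4585, 0.2487, 0.0509]
orientation: [0.251, 3.131, -0.001]
contact_force: [-0.1, -0.1, -0.7]
grip_width: 0.0847
```

Emit:
servo_tool:
  increments: [0,0,0,0,0,0,60,0,0,0,0,0,0,46,0,0,0,0,0,0,41,0,0,0,0,0,0,38,0,0,0,0,0,0,35,0,0,0,0,0,0,31,0,0,0,0,0,0,29,0,0,0,0,0,0,29]
  squeeze: 50

```text
clock: 22.6
tcp_pos: [0.4593, 0.2493, 0.0523]
orientation: [0.25, 3.128, 0.001]
contact_force: [-0.4, -1.6, 5.3]
grip_width: 0.0349
```

Run:
```python
from capm import *
o,p,d=shot('w9')
y,M=yawof(o);print(M.T@(np.array([.4592,.2484,o['tcp_pos'][2]])-o['tcp_pos'])*1000)
```

```text
22.6 [0.4593 0.2493 0.0523] yaw 170.85 qv 0.0027 F [-0.44 -1.64  5.25] grip 0.0349
[-1.68638920e-02 -8.87065354e-01 -5.69746286e-04]
```

View pics/w9.png

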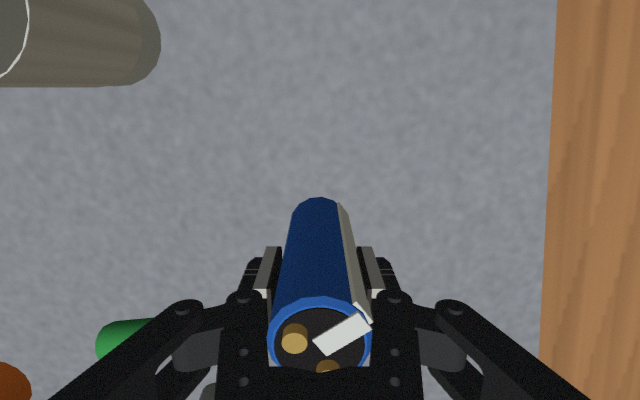

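Emit:
servo_tool:
  increments: [0,0,-12,0,0,0,29,0,0,-28,0,0,0,29,0,0,-40,0,0,0,29,0,0,-45,0,0,0,29,0,0,-45,0,0,0,29,0,0,-40,0,0,0,29,0,0,-15,0,0,0,29,0,0,0,0,0,0,29]

```text
clock: 23.65
tcp_pos: [0.4584, 0.2491, 0.277]
orientation: [0.25, 3.128, 0.001]
contact_force: [0.0, 0.1, -1.8]
grip_width: 0.0349
```

Run:
```python
from h import *
o=get_obs();print(o['contact_force'],o['grip_width'])
plan([.6012,-.2685,.278],-32.3,24,f=29,dyaw=-203.1)
```

```text
[ 0.02810422  0.08863236 -1.83548758] 0.03487261188367385
from [0.4584 0.2491 0.277 ] 170.84 dyaw -203.1 tilt 0.213 d [ 0.1428 -0.5176  0.001 ]
-9.3, -20.3, -0, 0.001, 0.004, 0.148, 29, -12.2, -18.7, -0, 0, 0, 0.148, 29, -14.8, -16.7, -0, 0, 0, 0.148, 29, -17.1, -14.4, -0, 0, 0, 0.148, 29, -19.1, -11.7, -0, 0, 0, 0.148, 29, -20.6, -8.7, -0, 0, 0, 0.148, 29, -21.7, -5.6, -0, 0, 0, 0.148, 29, -22.2, -2.4, -0, 0, 0, 0.148, 29, -22.4, 0.9, -0, 0, 0, 0.148, 29, -22, 4.2, -0, 0, 0, 0.148, 29, -21.1, 7.4, -0, 0, 0, 0.148, 29, -19.8, 10.5, -0, 0, 0, 0.148, 29, -18, 13.3, -0, 0, 0, 0.148, 29, -15.9, 15.8, -0, 0, 0, 0.148, 29, -13.4, 17.9, -0, 0, 0, 0.148, 29, -10.6, 19.7, -0, 0, 0, 0.148, 29, -7.6, 21.1, -0, 0, 0, 0.148, 29, -4.4, 21.9, -0, 0, 0, 0.148, 29, -1.1, 22.3, -0, 0, 0, 0.148, 29, 2.2, 22.3, -0, 0, 0, 0.148, 29, 5.5, 21.7, -0, 0, 0, 0.148, 29, 8.6, 20.6, -0, 0, 0, 0.148, 29, 11.6, 19.1, -0, 0, 0, 0.148, 29, 14.3, 17.2, -0, 0, 0, 0.148, 29
```

Emit:
servo_tool:
  increments: [-9,-20,0,0.001,0.003,0.148,29,-12,-19,0,0,0,0.148,29,-15,-17,0,0,0,0.148,29,-17,-14,0,0,0,0.148,29,-19,-12,0,0,0,0.148,29,-21,-9,0,0,0,0.148,29,-22,-6,0,0,0,0.148,29,-22,-2,0,0,0,0.148,29]

```text
clock: 24.65
tcp_pos: [0.5044, 0.0748, 0.2745]
orientation: [-1.96, -2.452, 0.005]
contact_force: [0.3, 0.0, -2.2]
grip_width: 0.0346
```

Emit:
servo_tool:
  increments: [-22,1,0,0,0,0.148,29,-22,4,0,0,0,0.148,29,-21,7,0,0,0,0.148,29,-20,10,0,0,0,0.148,29,-18,13,0,0,0,0.148,29,-16,16,0,0,0,0.148,29,-13,18,0,0,0,0.148,29,-11,20,0,0,0,0.148,29]

```text
clock: 25.65
tcp_pos: [0.5509, -0.0971, 0.2742]
orientation: [-2.995, -0.942, 0.007]
contact_force: [0.2, -0.1, -1.6]
grip_width: 0.0349
```

Emit:
servo_tool:
  increments: [-8,21,0,0,0,0.148,29,-4,22,0,0,0,0.148,29,-1,22,0,0,0,0.148,29,2,22,0,0,0,0.148,29,6,22,0,0,0,0.148,29,9,20,0,0,0,0.148,29,12,19,0,0,0,0.148,29,14,17,0,0,0,0.148,29]

```text
clock: 26.65
tcp_pos: [0.5997, -0.2682, 0.2736]
orientation: [3.012, -0.89, -0.008]
contact_force: [-0.1, 0.1, -1.9]
grip_width: 0.0349
```

Emit:
servo_tool:
  increments: [0,0,20,0,0,0,29,0,0,30,0,0,0,29,0,0,30,0,0,0,29,0,0,25,0,0,0,29,0,0,20,0,0,0,29,0,0,0,0,0,0,29,0,0,0,0,0,0,29,0,0,0,0,0,0,29]

```text
clock: 27.65
tcp_pos: [0.6014, -0.2681, 0.153]
orientation: [3.015, -0.883, 0.003]
contact_force: [-0.3, 0.1, -1.6]
grip_width: 0.0347
```

Run:
```python
from capm import *
o,p,d=shot('w10')
plan([.6012,-.2685,.105],-32.3,1,f=29)
```

```text
27.65 [ 0.6014 -0.2681  0.153 ] yaw -32.66 qv 0.0035 F [-0.31  0.08 -1.56] grip 0.0347
from [ 0.6013 -0.2681  0.153 ] -32.67 dyaw 0.4 tilt 0.099 d [-0.0001 -0.0004 -0.048 ]
0, 0.4, 48, -0, -0.002, -0.006, 29
```

View pics/w10.png

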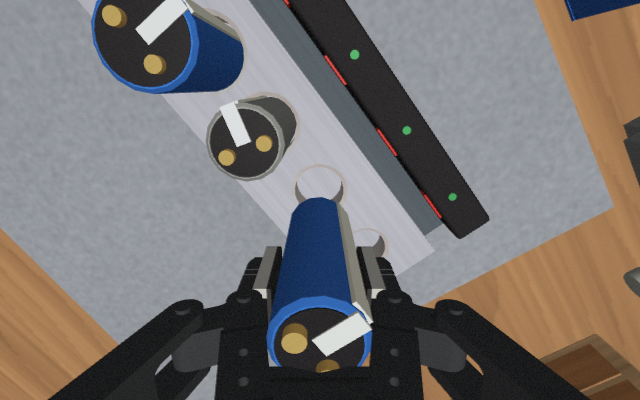

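Can is upright and aligned with the 36 nest at (318,188). Descend to just above the mouth.

Emit:
servo_tool:
  increments: [0,0.3,8,0,-0.002,-0.006,29,0,0,12,0,0,0,29,0,0,12,0,0,0,29,0,0,12,0,0,0,29,0,0,6,0,0,0,29,0,0,0,0,0,0,29,0,0,0,0,0,0,29,0,0,0,0,0,0,29]

```text
clock: 28.7
tcp_pos: [0.6008, -0.2682, 0.1024]
orientation: [-3.017, 0.874, 0.002]
contact_force: [-0.9, -0.1, -1.7]
grip_width: 0.0349
```

Run:
```python
from capm import *
o,p,d=shot('w11')
save('w11c.png',cv2.resize(p[100:300,200:440],None,fx=3,fy=3))
```

```text
28.7 [ 0.6008 -0.2682  0.1024] yaw -32.32 qv 0.0028 F [-0.9  -0.07 -1.74] grip 0.0349
```

View pics/w11c.png

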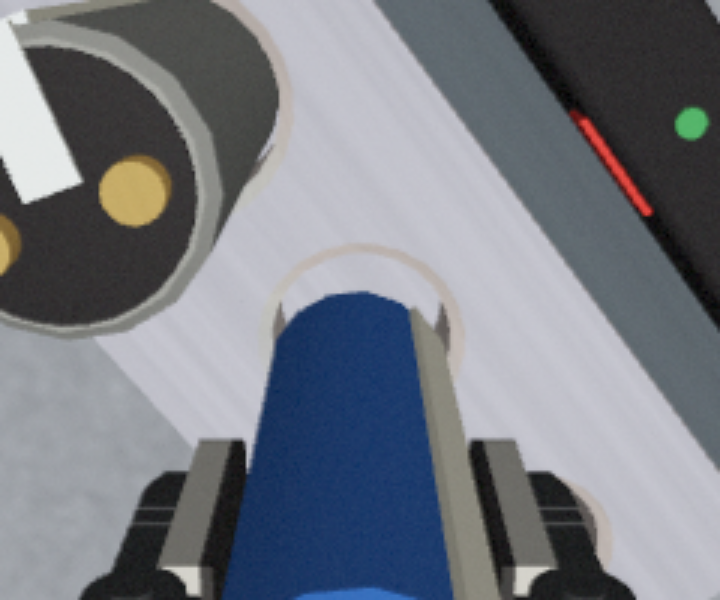

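Emit:
servo_tool:
  increments: [0.5,0,4,0,0,0,29,0,0,4,0,0,0,29,0,0,4,0,0,0,29,0,0,4,0,0,0,29,0,0,2,0,0,0,29,0,0,0,0,0,0,29,0,0,0,0,0,0,29,0,0,0,0,0,0,29]

```text
clock: 29.75
tcp_pos: [0.6014, -0.2679, 0.0837]
orientation: [-3.017, 0.873, 0.002]
contact_force: [5.2, 2.5, -4.0]
grip_width: 0.035
```

Emit:
servo_tool:
  increments: [0.4,-0.6,3,0,0,0,29,0,0,4,0,0,0,29,0,0,4,0,0,0,29,0,0,3,0,0,0,29,0,0,2,0,0,0,29,0,0,1,0,0,0,29,0,0,0,0,0,0,29,0,0,0,0,0,0,29]

```text
clock: 30.75
tcp_pos: [0.6017, -0.2678, 0.0667]
orientation: [-3.017, 0.874, 0.003]
contact_force: [3.3, 3.2, 0.2]
grip_width: 0.0345
```

Emit:
servo_tool:
  increments: [0.2,-0.4,1,0,0,0,29,0,0,1,0,0,0,29,0,0,0.7,0,0,0,29,0,0,0,0,0,0,29,0,0,0,0,0,0,29,0,0,0,0,0,0,29,0,0,0,0,0,0,29,0,0,0,0,0,0,29]

```text
clock: 31.75
tcp_pos: [0.6018, -0.2677, 0.0643]
orientation: [-3.017, 0.874, 0.004]
contact_force: [1.9, 3.4, 5.7]
grip_width: 0.035
```

Floor reached (Fz +7 N change, z as expected). Release and retreat.

Emit:
servo_tool:
  increments: [0,0,0,0,0,0,38,0,0,0,0,0,0,42,0,0,0,0,0,0,48,0,0,0,0,0,0,56,0,0,0,0,0,0,65,0,0,0,0,0,0,65,0,0,0,0,0,0,65,0,0,-10,0,0,0,65]

```text
clock: 32.75
tcp_pos: [0.6012, -0.2675, 0.0737]
orientation: [-3.017, 0.874, 0.006]
contact_force: [0.4, 0.2, -0.3]
grip_width: 0.0652
```

Emit:
servo_tool:
  increments: [0,0,-20,0,0,0,65,0,0,-35,0,0,0,65,0,0,-45,0,0,0,65,0,0,-45,0,0,0,65,0,0,-45,0,0,0,65,0,0,-15,0,0,0,85,0,0,0,0,0,0,85,0,0,0,0,0,0,85]

```text
clock: 33.75
tcp_pos: [0.6013, -0.2677, 0.2776]
orientation: [-3.017, 0.874, 0.008]
contact_force: [0.3, -0.4, 0.2]
grip_width: 0.0853
```

```bash
python3 - <<'E'
from capm import *
o,p,d=shot('w12')
capmeas('w12',(.6015,-.2686),.105,.018,bottomz=.012,win=.03)
save('w12c.png',cv2.resize(p[60:320,190:510],None,fx=2.3,fy=2.3,interpolation=cv2.INTER_CUBIC))
s,_=grab_frame('scene');save('scene12.png',s)
E
python3 fx.py w12
```

```text
33.75 [ 0.6013 -0.2677  0.2776] yaw -32.31 qv 0.0137 F [ 0.32 -0.37  0.16] grip 0.0853
z 0.1181 centre [ 601.3 -268.4] r 18.0 enc [ 601.7 -268.8] 18.6 stripe yaw -2.7 axis 6.6 180 in tool [  1.1   0.5 160.6] px [319.8 175.6]
depth z 0.04246779289297725
rect ((597.8717041015625, -228.27700805664062), (90.2152099609375, 283.2079772949219), 5.207489013671875)
hole [352.3 199.8] enc [ 608.1 -330.8] 17.5 lsq [ 607.8 -330.7] 16.5
hole [319.5 168.5] enc [ 594.5 -277.4] 32.4 lsq [ 594.9 -278.2] 27.6
hole [278.6 117.4] enc [ 587.9 -205.2] 31.2 lsq [ 587.4 -205.1] 28.7
```

View pics/w12c.png

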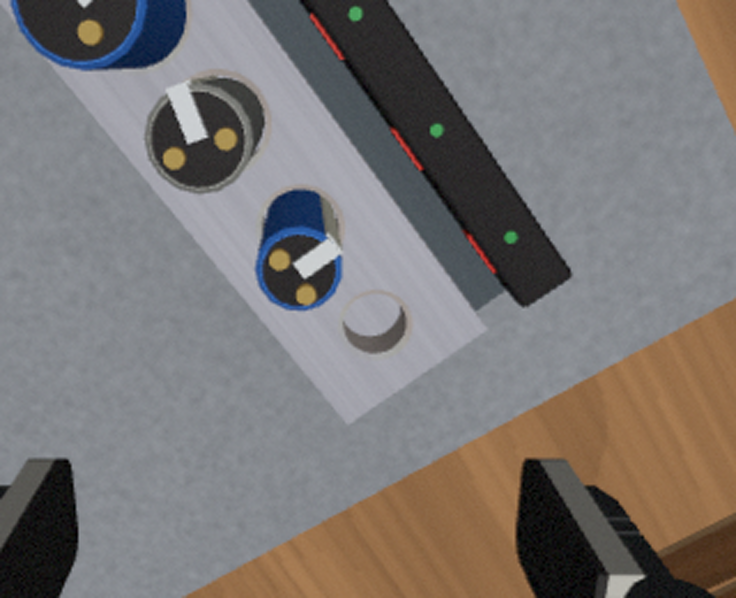

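View pics/scene12.png

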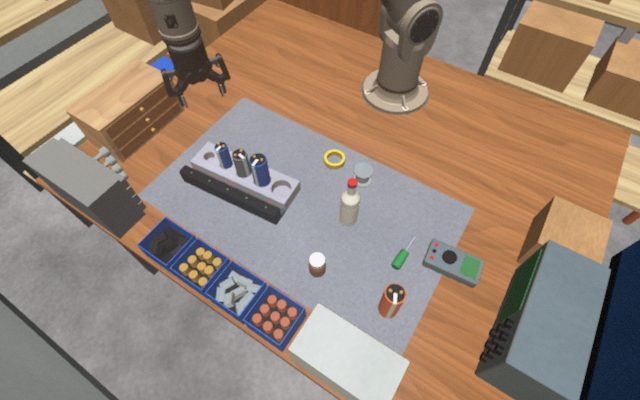

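The close view shows the 36 can seated at (600-601,-268.5), top 118 mm, with its stripe towards the bar. The scene picture shows all bystanders where they were. Handing in.

```bash
python3 -c "
from bench import *
print(hand_in())"
```

```text
the job is handed in; nothing more can be done
None
```

I put both blue capacitors into their own nests, released them, and handed the job in just after 33.8 s; the hand-in reported no verdict.

| | 48 mm can | 36 mm can |
|---|---|---|
| Distance from nest axis | under 0.5 mm | under 0.5 mm |
| Top height, measured (expected) | 133 mm (132) | 118 mm (117) |
| Stripe direction off the bar direction, along its axis | about 1.5° | about 1.4° |

- **Seating:** As each can was lowered, I felt it reach the floor as a 6 to 8 N rise in the wrist force. The side forces on the way in stayed around 5 N or less.
- **Rest of the bench:** In the last pictures the grey capacitor and the orange look-alike are in place, and no bystander looks moved. I checked those by eye only.

Two checks disagreed or gave nothing useful:
- **Stripe angle:** Judging from the centroid of the white pixels puts the stripes about 6° (48 mm) and 8° (36 mm) to the other side. I trusted the stripe edges and terminals instead. Both readings are within tolerance.
- **Heights from two views:** Triangulating the 48 mm can between the top and wrist cameras gave a useless 173 mm, because the two rays were nearly parallel. I took the heights from the depth pictures of the top, scene and wrist cameras, which agreed to about 1 mm.

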